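Pack the sample transport case and shut its lid

TASK

Pack the tube carrier, the square bottle and the round bottle (which leans in the slanted steel stand) into the open transport case, one after another in any order, each standing upright and flat on the case's floor; they only just fit side by side. Set them down rather than dropping them, and only when all three are in, close the case's lid fully. Leave the amber bottle, the carton and the pipette where they are.

Things in the scene. Friction and masses are not known exactly. Their poses are not given: they have to be found in the camera images.
- case: Open aluminium case, fixed to the bench, outside 142 (x) x 148 (y) x 66 high, walls and floor 5 thick, inside 132 (x) x 138 (y). Origin: centre of its underside. Lid hinge on the +x rim. All fits with the carrier lengthwise along y (or x) against one side and both bottles next to each other beside it, some 4 mm of play around each.
- case_in (a point): Centre of the case's inner floor (5 above the bench), axes as the case.
- lid (a joint): Angle of the case's lid in rad: 0 = closed on the rim, about 1.6 to 1.75 = open, standing upright at the +x rim. Stiff hinge: it stays at any angle and must be pushed all the way down (2 to 4 N at the tab). The lid is a hollow shell 142 x 148 x 44 high (inside 40, walls 4); closed, its top is 110 above the bench.
- lid_hinge (a point): Middle of the hinge line, on the case's +x outer edge at rim height (71 in +x from the case's origin, 66 up). Axes turn with the lid: -x towards its free edge, z out of its top, y the hinge line.
- lid_tab (a point): Middle of the outer face (top when closed) of the black push tab on the lid's free edge. The tab sticks out 32 from the lid, is 70 wide (y) and 8 thick; this point is 158 from the hinge line in the lid's -x and 20 in the lid's z. The lid's top is 24 higher than this face. Axes as the lid.
- stand: Slanted steel stand, fixed to the bench: base plate 120 x 100 and a square open pocket (inside 66 x 66, walls 4 thick, 40 deep outside) tilted 0.6 rad (34 degrees) so that its mouth leans towards the stand's own -x. Origin: on the bench under the middle of the pocket. Fixed.
- round_bottle: Round white bottle, 60 diameter, body 46 high, then a shoulder up to 60, and a black cylindrical cap 36 diameter from 60 to 98. Origin: centre of its underside, z towards the cap. About 0.26 kg. It starts in the stand's pocket, tilted 0.6 rad; its underside lies on the pocket's floor. It must be drawn out along its own axis by some 45 mm to clear the pocket.
- square_bottle: Square white bottle, body 58 x 58 x 52 high, neck 40 diameter up to 60, black cylindrical cap 36 diameter from 60 to 98. Origin: centre of its underside, x and y along its sides. About 0.28 kg. Stands on the bench.
- tube_carrier: White block 60 (x) x 126 (y) x 50 high with two rows of grey tube caps up to 58, and a black upright carrying handle in its middle, 14 thick (x), 56 long (y), its top at 98. Origin: centre of its underside. About 0.32 kg. Stands on the bench.
- amber_bottle: Bystander: amber glass bottle, 68 diameter, 160 high, upright. Origin: centre of its underside. Leave alone.
- kit_carton: Bystander: brown carton 70 (x) x 110 (y) x 50 high. Origin: centre of its underside. Leave alone.
- pipette: Bystander: pipette lying flat, 230 long along its x (from -74 to 154), 32 wide, 26 high, black grip. Origin: underside, middle of the grip. Leave alone.
Things that resemble listed ones, but are neither listed nor needed, are in the scene too. What is shaped like the square_bottle but pink or yellow is not meant.

How it is judged (in metres and radians):
On the way, in this order (a step that is already met when the one before it is completed fails the run):
1. a first of the three things stands on the case's floor, lid still open (((x of tube_carrier in the frame of case_in between -0.066 and 0.066 m and y of tube_carrier in the frame of case_in between -0.066 and 0.066 m and z of tube_carrier in the frame of case_in between -0.005 and 0.007 m and angle between tube_carrier's own z axis and vertical below 0.12 rad) or (x of square_bottle in the frame of case_in between -0.066 and 0.066 m and y of square_bottle in the frame of case_in between -0.066 and 0.066 m and z of square_bottle in the frame of case_in between -0.005 and 0.007 m and angle between square_bottle's own z axis and vertical below 0.12 rad) or (x of round_bottle in the frame of case_in between -0.066 and 0.066 m and y of round_bottle in the frame of case_in between -0.066 and 0.066 m and z of round_bottle in the frame of case_in between -0.005 and 0.007 m and angle between round_bottle's own z axis and vertical below 0.12 rad)) and value of joint lid above 1 rad), for 0.2 s.
2. two of the three things stand on the case's floor, lid still open ((((x of tube_carrier in the frame of case_in between -0.066 and 0.066 m and y of tube_carrier in the frame of case_in between -0.066 and 0.066 m and z of tube_carrier in the frame of case_in between -0.005 and 0.007 m and angle between tube_carrier's own z axis and vertical below 0.12 rad) and (x of square_bottle in the frame of case_in between -0.066 and 0.066 m and y of square_bottle in the frame of case_in between -0.066 and 0.066 m and z of square_bottle in the frame of case_in between -0.005 and 0.007 m and angle between square_bottle's own z axis and vertical below 0.12 rad)) or ((x of tube_carrier in the frame of case_in between -0.066 and 0.066 m and y of tube_carrier in the frame of case_in between -0.066 and 0.066 m and z of tube_carrier in the frame of case_in between -0.005 and 0.007 m and angle between tube_carrier's own z axis and vertical below 0.12 rad) and (x of round_bottle in the frame of case_in between -0.066 and 0.066 m and y of round_bottle in the frame of case_in between -0.066 and 0.066 m and z of round_bottle in the frame of case_in between -0.005 and 0.007 m and angle between round_bottle's own z axis and vertical below 0.12 rad)) or ((x of square_bottle in the frame of case_in between -0.066 and 0.066 m and y of square_bottle in the frame of case_in between -0.066 and 0.066 m and z of square_bottle in the frame of case_in between -0.005 and 0.007 m and angle between square_bottle's own z axis and vertical below 0.12 rad) and (x of round_bottle in the frame of case_in between -0.066 and 0.066 m and y of round_bottle in the frame of case_in between -0.066 and 0.066 m and z of round_bottle in the frame of case_in between -0.005 and 0.007 m and angle between round_bottle's own z axis and vertical below 0.12 rad))) and value of joint lid above 1 rad), for 0.2 s.
3. all three things stand on the case's floor, lid still open (x of tube_carrier in the frame of case_in between -0.066 and 0.066 m and y of tube_carrier in the frame of case_in between -0.066 and 0.066 m and z of tube_carrier in the frame of case_in between -0.005 and 0.007 m and angle between each of tube_carrier, square_bottle, round_bottle's own z axis and vertical below 0.12 rad and x of square_bottle in the frame of case_in between -0.066 and 0.066 m and y of square_bottle in the frame of case_in between -0.066 and 0.066 m and z of square_bottle in the frame of case_in between -0.005 and 0.007 m and x of round_bottle in the frame of case_in between -0.066 and 0.066 m and y of round_bottle in the frame of case_in between -0.066 and 0.066 m and z of round_bottle in the frame of case_in between -0.005 and 0.007 m and value of joint lid above 1 rad), for 0.2 s.
At the end, for the whole second after the job is handed in: Carrier, square bottle and round bottle all stand inside the case with their undersides within 7 mm of its floor and tilted less than 0.12 rad, at rest; the lid is closed to less than 0.04 rad; amber bottle, carton and pipette are within 30 mm of where they started (x of tube_carrier in the frame of case_in between -0.066 and 0.066 m and y of tube_carrier in the frame of case_in between -0.066 and 0.066 m and z of tube_carrier in the frame of case_in between -0.005 and 0.007 m and angle between each of tube_carrier, square_bottle, round_bottle's own z axis and vertical below 0.12 rad and x of square_bottle in the frame of case_in between -0.066 and 0.066 m and y of square_bottle in the frame of case_in between -0.066 and 0.066 m and z of square_bottle in the frame of case_in between -0.005 and 0.007 m and x of round_bottle in the frame of case_in between -0.066 and 0.066 m and y of round_bottle in the frame of case_in between -0.066 and 0.066 m and z of round_bottle in the frame of case_in between -0.005 and 0.007 m and value of joint lid below 0.04 rad and velocity of joint lid below 0.05 rad/s and linear speed of each of tube_carrier, square_bottle, round_bottle below 0.02 m/s and distance of each of amber_bottle, kit_carton, pipette from where it was at the start of the episode below 0.03 m); the robot touches nothing.
It fails at once if one of the three things is dropped (falls faster than 0.7 m/s out of the fingers, a drop of about 25 mm) ((linear speed of tube_carrier above 0.7 m/s and contact force between the fingers and tube_carrier below 0.05 N) or (linear speed of square_bottle above 0.7 m/s and contact force between the fingers and square_bottle below 0.05 N) or (linear speed of round_bottle above 0.7 m/s and contact force between the fingers and round_bottle below 0.05 N)).
It fails at once if a bystander (amber bottle, carton or pipette) is pushed more than 30 mm from its place (distance of any of amber_bottle, kit_carton, pipette from where it was at the start of the episode above 0.03 m).
It also fails if it takes over 72 s, if anything falls off the work surface, if the arm or the gripper's body presses on something with over 40 N, if the wrist force passes 120 N, or if a joint passes its speed limit or range.

ROBOT

A 7-joint arm with a two-finger parallel gripper is mounted at the origin on the work surface. World frame = base frame: x ahead of the robot, y to its left, z up, the work surface at z = 0. Lengths are in m, angles in degrees, forces in N, time in s.
With the tool pointing down it reaches from about 0.425 to 0.95 m from the base axis. Payload 16.7 kg.
Tool frame: the origin (TCP) lies midway between the tips of the shut fingers; the grasp point (between the pads) lies 19 mm behind it; z points along the fingers, y is the line along which they close (so a half turn about z gives the same grasp; the last joint's range is limited). The gripper opens to 94 mm and grips with 3 to 60 N. Pads are 16 mm wide; open, the fingers measure 119 mm over their backs; the gripper's body (75 mm by 177 mm) begins 78 mm behind the grasp point.
Start: joints at [-80.758, 24.414, 4.234, 92.017, -1.954, 63.644, -3.845], TCP at [0.206, 0.643, 0.205] pointing down, gripper open.
Joint ranges: [-163.25, 163.25], [-28.42, 122.38], [-70.27, 78.77], [12.13, 141.07], [-58.53, 238.53], [9.26, 117.41], [-156.51, 156.51]. Speed limits (degrees/s): [108.29, 108.29, 136.94, 136.94, 172.46, 172.46, 172.46].

INTERFACE

Orientations are given as a 3x3 rotation matrix whose columns are the frame's x, y, z axes.
In Python, from cell import state, snapshot, close_job, find_in, spot_point gives the robot as it stands. The module is installed in compiled form; this text tells all that it offers.
- The arm moves only by the tool arm_command, never from a script. Its argument "plan" is a list of rows, each a list of 7 numbers: the shift along the world's x, y, z normalised to -1 to 1, where 1 is 25 mm, then the turn, a rotation vector about the world's x, y, z normalised to -1 to 1, where 1 is 45 degrees, then the opening, from 0 (shut) to 1 (fully open). In form: [[x, y, z, ax, ay, az, hand], ...]. A call has exactly 10 rows; each row shifts and turns the commanded pose from where the row before left it; what a row does not reach is not made up. A row lasts 1/10 s, in which the tool goes at most 50 mm and 8.59 degrees, less where a joint would pass 70% of its speed; a pose out of reach is approached as far as the arm can. A call with a number of a shift or a turn outside -1 to 1 is refused whole. A call with a gripper value outside its range is refused whole. The fingers move at their own pace and stop on an object; "newtons" is the grip in N (left out, the last holds). Time passes only in rows, so rows that do not move let the fingers close, or fill a call up. It gives the time, the measured TCP pose, the force, the opening and the grip force at its end, in the units of the state.
- state(): the state, without advancing time (a new reading comes with each control period).
- snapshot(name): name is "side" or "top" or "wrist"; returns a dict with "image" (480x640x3 uint8, blue, green, red), "depth" (480x640 float32, m along the optical axis (not along the pixel's ray), 0 where there is no reading), "fx", "fy", "cx", "cy" (pixels), "extrinsics" (4x4, takes a point from world to camera coordinates); the wrist camera has in their place "mount" (4x4, takes a point from camera to tool coordinates, whose origin is the TCP and whose axes are the flange's). Camera axes: x right, y down, z forward; pixel columns grow to the right and rows downward; lengths in m; the calibration is good to about 2 mm. A picture is of the moment at which its call begins: read the wrist's pose just before it.
- close_job(): hands the job in; it is judged then, once.
Trained networks look in a picture, given as the dict that the camera call returned (one of the last four; its "shot" number tells which), for a name from the list of things; names that differ only in an ending like _2 or _b are one class to them, and where a whole thing is asked for, a point or a joint stands for the part that bears it (a point fixed in the world has none). Each returns a list of dicts, best first, with "score" (0 to 1); they miss things now and then, are a little off and sometimes report something else, mostly with a low value. They report only what shows in the picture. A call takes as long as a camera call. They do not tell look-alikes from the thing itself.
- find_in(thing, picture): "uv" ([column, row] in pixels, amid what is visible of it).
- spot_point(thing, picture): "uv" ([column, row] in pixels: a listed point, or the origin of a listed thing).
The state is a dict: "t": time; "joint_pos": joint angles; "joint_vel": joint speeds; "effort": joint torques, N m; "position": TCP position; "ee_rot": TCP orientation; "contact_force": force on the tool from outside, world axes, zero at the start; "torque": the same for the moment, N m; "gripper_width": finger opening in m; "grip_force": force on a finger pad.
Only numpy, scipy, OpenCV 4.12 (cv2) and the standard library are available. Lean on these libraries where they do the work, as an engineer would, in place of code of your own. Each camera call takes 0.05 s, during which the arm holds its last target. There are 200 camera calls.

## Working session

There is one attempt and no reset: what is moved stays moved. The work goes in short steps, Python scripts to look and compute and a tool call to move; the robot and the scene stay as the last step left them, time stands still between calls to the robot, and variables do not carry over. Pictures are saved under pics/ and viewed, at most 10 in all, crops included, and the job is handed in when it is done.

Besides the shell and the picture viewer there is one more tool, called as name([rows], argument=value, ...), one row to a line, values as JSON. arm_command: Moves the arm, as the interface text tells. Its arguments: {"type":"object","properties":{"plan":{"type":"array","items":{"type":"array","items":{"type":"number","minimum":-1,"maximum":1}}},"newtons":{"type":"number"}},"required":["plan"]}

```bash
mkdir -p pics; cat > h.py <<'E'
import numpy as np, cv2
from cell import state, snapshot, close_job, find_in, spot_point
def c2w(s, st=None):
    if "extrinsics" in s: return np.linalg.inv(np.array(s["extrinsics"]))
    T=np.eye(4); T[:3,:3]=np.array(st["ee_rot"]); T[:3,3]=st["position"]
    return T@np.array(s["mount"])
def cloud(s, T):
    d=s["depth"]; v,u=np.mgrid[0:480,0:640]
    p=np.stack([(u-s["cx"])/s["fx"]*d,(v-s["cy"])/s["fy"]*d,d],-1)
    w=p@T[:3,:3].T+T[:3,3]; w[d==0]=np.nan
    return w
E
python3 - <<'E'
from h import *
st=state(); print({k:np.round(v,3).tolist() for k,v in st.items()})
names="case lid lid_tab stand round_bottle square_bottle tube_carrier amber_bottle kit_carton pipette".split()
ims=[]
for c in ("side","top"):
    s=snapshot(c); w=cloud(s,c2w(s)); np.savez(c,w=w,img=s["image"],T=c2w(s),K=[s["fx"],s["fy"],s["cx"],s["cy"]])
    cv2.imwrite(f"pics/{c}0.png",s["image"])
    print(c,np.round(c2w(s)[:3],3).tolist(),s["fx"])
    for n in names:
        for r in find_in(n,s)[:4]:
            u,v=np.int32(r["uv"]); print(n,round(r["score"],2),u,v,np.round(w[min(v,479),min(u,639)],3))
E
```

```text
{'t': 0.0, 'joint_pos': [-80.756, 24.449, 4.231, 92.053, -1.951, 63.642, -3.845], 'joint_vel': [0.089, -0.009, -0.065, -0.041, -0.029, -0.003, 0.018], 'effort': [-0.0, -93.582, 3.667, -45.421, -0.049, 0.02, 0.0], 'position': [0.206, 0.642, 0.205], 'ee_rot': [[-0.952, 0.306, -0.0], [0.306, 0.952, -0.001], [-0.0, -0.001, -1.0]], 'contact_force': [0.52, -0.102, 0.195], 'torque': [0.021, 0.046, 0.035], 'grip_force': 0.0, 'gripper_width': 0.094}
side [[0.923, -0.288, 0.254, 0.287], [-0.384, -0.707, 0.594, -0.604], [0.008, -0.646, -0.763, 0.865]] 454.307485590579
case 0.64 328 229 [0.608 0.058 0.042]
lid 0.59 344 200 [0.652 0.072 0.111]
lid_tab 0.77 345 198 [0.653 0.069 0.119]
stand 0.82 250 189 [0.476 0.267 0.038]
stand 0.7 390 209 [0.775 0.053 0.051]
stand 0.39 345 201 [0.654 0.069 0.109]
round_bottle 0.67 239 174 [0.455 0.28  0.087]
square_bottle 0.6 326 400 [ 0.429 -0.336  0.075]
square_bottle 0.6 238 375 [ 0.3   -0.231  0.07 ]
square_bottle 0.59 275 432 [ 0.327 -0.358  0.091]
tube_carrier 0.92 378 338 [ 0.579 -0.253  0.05 ]
amber_bottle 0.81 332 139 [0.725 0.303 0.104]
amber_bottle 0.16 344 200 [0.652 0.072 0.111]
kit_carton 0.6 387 212 [0.763 0.047 0.051]
pipette 0.71 334 139 [0.731 0.303 0.102]
pipette 0.63 438 313 [ 0.733 -0.24   0.029]
top [[-0.005, -0.982, 0.189, 0.26], [-1.0, 0.005, 0.002, -0.011], [-0.003, -0.189, -0.982, 1.57]] 613.2091175865694
case 0.72 305 219 [nan nan nan]
lid 0.75 295 191 [0.631 0.048 0.205]
lid_tab 0.68 298 193 [0.625 0.041 0.21 ]
lid_tab 0.56 302 223 [0.598 0.037 0.011]
stand 0.82 197 258 [0.501 0.3   0.048]
round_bottle 0.83 195 274 [0.453 0.292 0.106]
square_bottle 0.9 399 335 [ 0.307 -0.198  0.079]
square_bottle 0.8 452 331 [ 0.316 -0.328  0.065]
square_bottle 0.61 442 287 [ 0.422 -0.306  0.077]
tube_carrier 0.67 410 227 [ 0.576 -0.236  0.057]
amber_bottle 0.7 184 168 [0.718 0.327 0.11 ]
kit_carton 0.72 289 149 [0.787 0.07  0.047]
pipette 0.62 404 170 [ 0.736 -0.23   0.023]
```

View pics/top0.png

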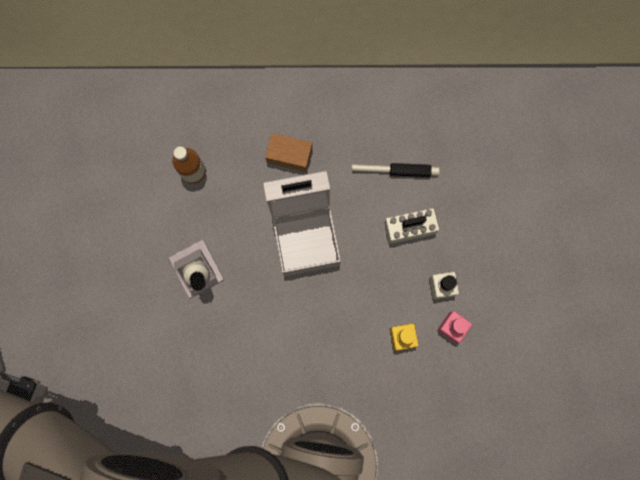

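View pics/side0.png

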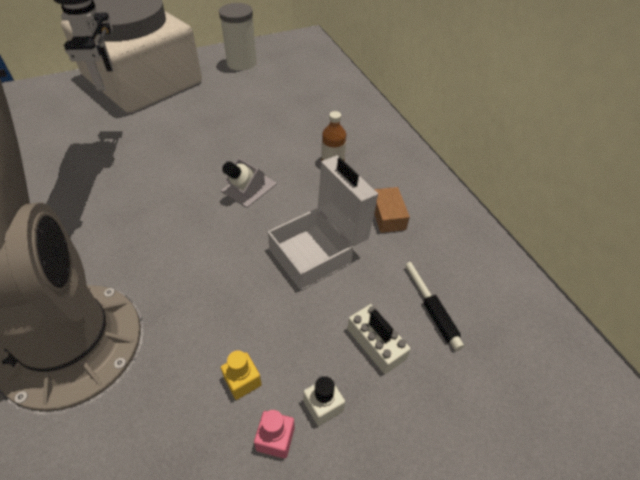

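The top view shows the white square bottle with black cap at (447,286). Its look-alikes are pink at (456,327) and yellow at (405,337), so I choose (447,286). The carrier is at (412,226), the round bottle in its stand at (196,272) and the open case at (308,248). The side view agrees.

```bash
cat > m.py <<'E'
from h import *
def rect(P):
    (c,sz,a)=cv2.minAreaRect((P[:,:2]*1000).astype(np.float32)); return np.round(c,1),np.round(sz,1),round(a,1)
def seg(w,xy,r,z0,z1):
    with np.errstate(invalid='ignore'):
        m=(np.hypot(w[...,0]-xy[0],w[...,1]-xy[1])<r)&(w[...,2]>z0)&(w[...,2]<z1)
    return m
E
python3 - <<'E'
from m import *
for c in ("top","side"):
    d=np.load(c+".npz"); w=d["w"]; print(c)
    for n,xy,r,z0,z1 in [("carrier top",(.577,-.236),.1,.04,.065),("handle",(.577,-.236),.1,.085,.11),("sq body",(.43,-.31),.06,.04,.06),("sq cap",(.43,-.31),.06,.09,.11),
       ("rim",(.55,.04),.13,.055,.072),("case floor",(.55,.04),.06,.0,.012),("lidtab",(.65,.05),.1,.195,.23),("rb cap",(.45,.28),.06,.085,.14),("stand base",(.49,.29),.1,.003,.012)]:
        m=seg(w,xy,r,z0,z1); P=w[m]
        if len(P)>5: print(n,len(P),rect(P),np.round(P.mean(0)*1000,1),np.round(np.percentile(P[:,2],[5,95])*1000,1))
    m=seg(w,(.3,0),3,-.05,.02); print("bench z",np.nanmedian(w[m][:,2]))
i=np.load("top.npz")["img"]
cv2.imwrite("pics/crop.png",np.hstack([cv2.resize(i[250:350,370:490],(480,400),interpolation=2),cv2.resize(i[170:300,150:250],(308,400),interpolation=2)]))
E
```

```text
top
carrier top 983 (array([ 585.1, -242.7]), array([ 61.9, 126.1]), 11.7) [ 582.3 -240.4   52.8] [44.8 61.7]
handle 145 (array([ 584.6, -242.8]), array([15.9, 56.7]), 10.6) [ 584.5 -242.1   96.4] [ 89.5 102.6]
sq body 325 (array([ 431.6, -320. ]), array([58.2, 59.5]), 8.0) [ 428.7 -314.2   51. ] [44.4 57.6]
sq cap 181 (array([ 432.1, -319.6]), array([34.5, 34.2]), 1.4) [ 431.3 -319.5   98.3] [ 92.4 104. ]
rim 1278 (array([565.1,  29.5]), array([186. , 148.3]), 10.7) [597.8  36.   66.6] [60.  71.2]
case floor 1437 (array([549.9,  38.5]), array([118.7, 116. ]), 12.3) [549.8  39.5   5.4] [ 0.9 10.5]
lidtab 1065 (array([643.6,  44.6]), array([ 47.9, 147.8]), 10.3) [642.1  44.2 207.9] [202.  218.3]
rb cap 369 (array([455. , 292.8]), array([85.7, 56.5]), 22.2) [447.  291.2 103. ] [ 85.9 121.1]
stand base 1066 (array([490.9, 289.1]), array([195.9, 196.5]), 45.1) [489.9 289.7   5.8] [ 3.2 10. ]
bench z 0.0002218192237580796
side
carrier top 1395 (array([ 585.9, -242.1]), array([ 61.5, 126.6]), 12.2) [ 580.6 -252.1   52.6] [44.9 60.4]
handle 264 (array([ 586.4, -242.1]), array([15.6, 56.1]), 11.9) [ 585.  -243.9   96.1] [ 86.6 100.2]
sq body 596 (array([ 432.9, -319.4]), array([58.9, 57.6]), 7.5) [ 427.1 -329.6   51.4] [43.4 57.1]
sq cap 348 (array([ 432.7, -320. ]), array([35.3, 33.3]), 66.7) [ 432.4 -320.4   98.1] [ 94.3 100.6]
rim 1473 (array([566.1,  31.5]), array([186. , 152.9]), 11.1) [582.5  35.7  66. ] [56.9 71.3]
case floor 1293 (array([553.4,  48.7]), array([109.2, 102.4]), 11.6) [551.4  44.7   6.1] [3.4 8.8]
lidtab 924 (array([644.3,  45.3]), array([ 46.8, 151.6]), 11.3) [641.2  30.8 209.4] [201.5 225.1]
rb cap 294 (array([455.4, 293. ]), array([81.7, 51.7]), 27.3) [444.4 284.9 104. ] [ 86.6 120.7]
stand base 858 (array([491.6, 279.6]), array([199.3, 174.2]), 8.0) [484.  282.4   6.1] [ 3.2 10. ]
bench z 0.0009736821093886405
```

View pics/crop.png

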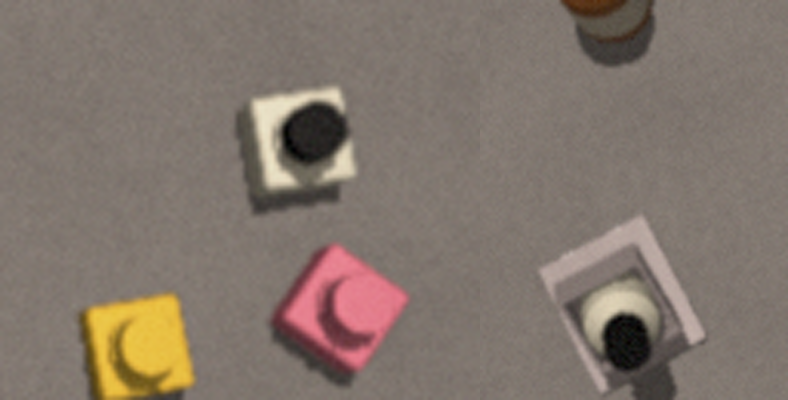

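```bash
cat > fit.py <<'E'
from m import *
from scipy.optimize import least_squares
def prof(q): # signed distance to round bottle profile (r,z) polygon
    poly=np.float32([[-30,0],[30,0],[30,46],[18,60],[18,98],[-18,98],[-18,60],[-30,46]])
    return np.array([-cv2.pointPolygonTest(poly,(float(a),float(b)),True) for a,b in q])
def bottle(p):
    t,y=p[3],p[4]; a=np.array([-np.sin(t)*np.cos(y),-np.sin(t)*np.sin(y),np.cos(t)]); return p[:3],a
def res(p,P):
    o,a=bottle(p); d=P-o; h=d@a; r=np.linalg.norm(d-np.outer(h,a),axis=1)
    return prof(np.c_[r,h])
def fit_bottle(P,p0):
    for k in range(4):
        e=np.abs(res(p0,P)); o,a=bottle(p0); h=(P-o)@a
        Q=P[(e<[15,10,7,6][k])&(h>42)]
        p0=least_squares(res,p0,args=(Q,),loss="soft_l1",f_scale=2,diff_step=1e-4,x_scale=[5,5,5,.05,.05]).x
    return p0,len(Q),np.sqrt(np.mean(res(p0,Q)**2))
def fit_case(P,p0):
    # P mm; rim points: distance to rim band of rect, 3 sides; fit outer edges
    def r(p):
        c,s=np.cos(p[2]),np.sin(p[2]); d=P[:,:2]-p[:2]; x=d@[c,s]; y=d@[-s,c]
        # distance to the box wall mid-surface (68.5 / 71.5) U shape
        dx=np.abs(x+68.5); dy=np.abs(np.abs(y)-71.5)
        e=np.minimum(np.where(np.abs(y)<75,dx,99),np.where(np.abs(x)<72,dy,99))
        e[x>60]=0
        return np.clip(e-2.5,0,30)
    return least_squares(r,p0,loss="soft_l1",f_scale=2,x_scale=[5,5,.05],diff_step=1e-3)
E
python3 - <<'E'
from fit import *
for c in ("top","side"):
    d=np.load(c+".npz"); w=d["w"]
    P=w[seg(w,(.455,.28),.09,.045,.16)]*1000
    for y in (.3,.55):
        p,n,e=fit_bottle(P,np.array([490,300,20,.6,y])); o,a=bottle(p)
        print(c,"bottle",np.round(p[:3],1),np.round(p[3:],3),n,round(e,2),"cap top",np.round(o+98*a,1))
    P=w[seg(w,(.53,.03),.13,.06,.07)]*1000
    f=fit_case(P,np.array([544,26,.195])); print("case",np.round(f.x,3),len(P),f.cost)
    # lid: inner/outer plane
    x=f.x; ch=x[:2]
    L=w[seg(w,(.64,.045),.12,.08,.2)]*1000
    dd=L[:,:2]-x[:2]; lx=dd@[np.cos(x[2]),np.sin(x[2])]; print("lid x at heights",[(z,np.round(np.percentile(lx[np.abs(L[:,2]-z)<6],[3,50,97]),1).tolist()) for z in (90,130,170,190)])
    T=w[seg(w,(.64,.045),.12,.2,.25)]*1000;dd=T[:,:2]-x[:2]; lx=dd@[np.cos(x[2]),np.sin(x[2])]; print("top",np.round(np.percentile(lx,[3,97])),np.round(np.percentile(T[:,2],[3,50,98])))
E
```

```text
top bottle [477.1 309.7  32.3] [0.608 0.498] 481 2.13 cap top [428.  283.  112.8]
top bottle [477.1 309.7  32.3] [0.608 0.498] 481 2.13 cap top [428.  283.  112.8]
case [5.44435e+02 2.59290e+01 1.86000e-01] 932 1.6017514102902197
lid x at heights [(90, [71.8, 81.3, 110.1]), (130, [73.5, 75.6, 95.8]), (170, [76.3, 77.3, 86.8]), (190, [77.8, 78.1, 78.6])]
top [ 79. 121.] [202. 207. 241.]
side bottle [478.6 312.1  33.3] [0.608 0.511] 472 1.59 cap top [429.8 284.7 113.7]
side bottle [478.6 312.1  33.3] [0.608 0.511] 472 1.59 cap top [429.8 284.7 113.7]
case [5.45556e+02 2.65620e+01 1.88000e-01] 945 24.232208829345723
lid x at heights [(90, [73.2, 110.9, 114.5]), (130, [75.4, 113.5, 116.9]), (170, [76.9, 92.8, 119.3]), (190, [77.7, 90.5, 118.7])]
top [ 79. 120.] [203. 209. 240.]
```

arm_command([
  [0.408,-0.738,-0.118,0,0,0.104,1],
  [0.408,-0.738,-0.118,0,0,0.104,1],
  [0.408,-0.738,-0.118,0,0,0.104,1],
  [0.408,-0.738,-0.118,0,0,0.104,1],
  [0.408,-0.738,-0.118,0,0,0.104,1],
  [0.408,-0.738,-0.118,0,0,0.104,1],
  [0.408,-0.738,-0.118,0,0,0.104,1],
  [0.408,-0.738,-0.118,0,0,0.104,1],
  [0.408,-0.738,-0.118,0,0,0.104,1],
  [0.408,-0.738,-0.118,0,0,0.104,1],
], newtons=30)

```text
t: 2.1
position: [0.3088, 0.4574, 0.176]
ee_rot: [[-0.873, -0.488, 0.0], [-0.488, 0.873, 0.0], [-0.0, 0.0, -1.0]]
contact_force: [0.3, 0.7, -0.1]
gripper_width: 0.0938
grip_force: 0.0
```

arm_command([
  [0.408,-0.738,-0.118,0.0372,-0.0675,0,1],
  [0.408,-0.738,-0.118,0.0372,-0.0675,0,1],
  [0.408,-0.738,-0.118,0.0372,-0.0675,0,1],
  [0.408,-0.738,-0.118,0.0372,-0.0675,0,1],
  [0.408,-0.738,-0.118,0.0372,-0.0675,0,1],
  [0.408,-0.738,-0.118,0.0372,-0.0675,0,1],
  [0.408,-0.738,-0.118,0.0372,-0.0675,0,1],
  [0.408,-0.738,-0.118,0.0372,-0.0675,0,1],
  [0.408,-0.738,-0.118,0.0372,-0.0675,0,1],
  [0.408,-0.738,-0.118,0.0372,-0.0675,0,1],
])

```text
t: 3.1
position: [0.4002, 0.2955, 0.1511]
ee_rot: [[-0.754, -0.482, 0.447], [-0.419, 0.876, 0.239], [-0.507, -0.007, -0.862]]
contact_force: [-0.3, -0.9, 0.5]
gripper_width: 0.0941
grip_force: 0.0
```

```bash
cat > look.py <<'E'
import sys
from fit import *
st=state(); s=snapshot("wrist"); T=c2w(s,st); w=cloud(s,T)
np.savez(sys.argv[1],w=w,img=s["image"],T=T); cv2.imwrite(f"pics/{sys.argv[1]}.png",s["image"])
print("pos",np.round(np.array(st["position"])*1000,1),"R",np.round(st["ee_rot"],3).tolist(),"j",np.round(st["joint_pos"],0).tolist())
E
cat > b.py <<'E'
from fit import *
d=np.load("w1.npz"); w=d["w"]
P=w[seg(w,(.455,.28),.09,.045,.16)]*1000; print(len(P))
p,n,e=fit_bottle(P[::max(1,len(P)//2000)],np.array([478,311,33,.605,.505])); o,a=bottle(p)
st=state(); print(np.round(p[:3],1),np.round(p[3:],3),n,round(e,2),"axis",np.round(a,3))
for h in (66,130): print(h,"target",np.round(o+h*a,1),"delta",np.round(o+h*a-np.array(st["position"])*1000,1))
R=np.array(st["ee_rot"]); print(np.round(np.cross(R[:,2],-a),3), np.round(R[:,1]@a,3))
E
python3 look.py w1; python3 b.py
```

```text
pos [400.2 295.5 151.1] R [[-0.754, -0.482, 0.447], [-0.419, 0.876, 0.239], [-0.507, -0.007, -0.862]] j [-44.0, -1.0, -9.0, 140.0, 44.0, 18.0, 27.0]
8052
[480.7 311.1  29.7] [0.607 0.497] 1314 0.57 axis [-0.502 -0.272  0.821]
66 target [447.5 293.2  83.9] delta [ 46.3  -1.  -67.1]
130 target [415.4 275.8 136.5] delta [ 14.2 -18.4 -14.6]
[ 0.04  -0.064  0.003] -0.005
```

View pics/w1.png

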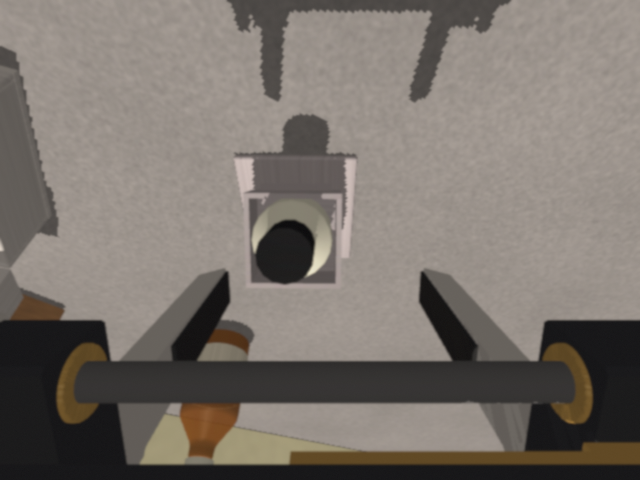

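The wrist view shows the round bottle at (290,245), centred enough between the open fingers. Its fit gives 0.57 mm residual. Joint 4 is near its limit and should ease as the tool moves forward.

arm_command([
  [0.142,-0.184,-0.146,0,0,0,1],
  [0.142,-0.184,-0.146,0,0,0,1],
  [0.142,-0.184,-0.146,0,0,0,1],
  [0.142,-0.184,-0.146,0,0,0,1],
  [0.214,0.116,-0.351,0.01,-0.016,0,1],
  [0.214,0.116,-0.351,0.01,-0.016,0,1],
  [0.214,0.116,-0.351,0.01,-0.016,0,1],
  [0.214,0.116,-0.351,0.01,-0.016,0,1],
  [0.214,0.116,-0.351,0.01,-0.016,0,1],
  [0.214,0.116,-0.351,0,0,0,1],
])

```text
t: 4.15
position: [0.4461, 0.294, 0.0846]
ee_rot: [[-0.723, -0.48, 0.497], [-0.398, 0.877, 0.269], [-0.565, -0.004, -0.825]]
contact_force: [1.1, -1.3, 0.0]
gripper_width: 0.094
grip_force: 0.0
```

```bash
python3 b.py; python3 -c "
from h import *; print(np.round(state()['joint_pos'],1))"
```

```text
8052
[480.7 311.1  29.7] [0.607 0.497] 1314 0.57 axis [-0.502 -0.272  0.821]
66 target [447.5 293.2  83.9] delta [ 1.4 -0.8 -0.7]
130 target [415.4 275.8 136.5] delta [-30.7 -18.2  51.9]
[ 0.004 -0.006  0.   ] -0.001
[ -5.9  15.2 -45.  140.7 104.9  21.6 -27.4]
```

arm_command([
  [0,0,0,0,0,0,0],
  [0,0,0,0,0,0,0],
  [0,0,0,0,0,0,0],
  [0,0,0,0,0,0,0],
  [0,0,0,0,0,0,0],
  [0,0,0,0,0,0,0],
  [-0.1,-0.054,0.164,0,0,0,0],
  [-0.1,-0.054,0.164,0,0,0,0],
  [-0.1,-0.054,0.164,0,0,0,0],
  [-0.1,-0.054,0.164,0,0,0,0],
], newtons=30)

```text
t: 5.15
position: [0.4357, 0.2885, 0.1022]
ee_rot: [[-0.722, -0.48, 0.498], [-0.399, 0.877, 0.268], [-0.565, -0.005, -0.825]]
contact_force: [1.2, 1.0, -2.2]
gripper_width: 0.0359
grip_force: 30.0
```

```bash
python3 b.py | tail -3; python3 -c "
from h import *; print(np.round(state()['joint_pos'],1))"
```

```text
66 target [447.5 293.2  83.9] delta [ 11.8   4.7 -18.3]
130 target [415.4 275.8 136.5] delta [-20.3 -12.7  34.2]
[ 0.005 -0.005  0.001] -0.002
[  1.8  12.7 -53.  141.   97.1  21.  -20. ]
```

arm_command([
  [-0.08,-0.043,0.132,0,0,0,0],
  [-0.08,-0.043,0.132,0,0,0,0],
  [-0.08,-0.043,0.132,0,0,0,0],
  [-0.08,-0.043,0.132,0,0,0,0],
  [-0.08,-0.043,0.132,0,0,0,0],
  [-0.08,-0.043,0.132,0,0,0,0],
  [-0.08,-0.043,0.132,0,0,0,0],
  [-0.08,-0.043,0.132,0,0,0,0],
  [0,0,0.2,0,0,0,0],
  [0,0,0.3,0,0,0,0],
])

```text
t: 6.15
position: [0.4202, 0.2801, 0.141]
ee_rot: [[-0.723, -0.48, 0.497], [-0.399, 0.877, 0.267], [-0.564, -0.005, -0.826]]
contact_force: [-0.7, -0.2, -2.7]
gripper_width: 0.0354
grip_force: 30.0
```

```bash
python3 b.py | tail -3; python3 -c "
from h import *; print(np.round(state()['joint_pos'],1))"
```

```text
66 target [447.5 293.2  83.9] delta [ 27.4  13.1 -57. ]
130 target [415.4 275.8 136.5] delta [-4.7 -4.3 -4.5]
[ 0.005 -0.007  0.001] -0.002
[ 21.    6.  -70.3 140.4  75.8  16.9   1. ]
```

arm_command([
  [0.1,0,0.8,0,0,0,0],
  [0.1,0,0.8,0,0,0,0],
  [0.4,-0.4,0.1,-0.0458,0.0851,0,0],
  [0.4,-0.4,0.1,-0.0458,0.0851,0,0],
  [0.4,-0.4,0.1,-0.0458,0.0851,0,0],
  [0.4,-0.4,0.1,-0.0458,0.0851,0,0],
  [0.4,-0.4,0.1,-0.0458,0.0851,0,0],
  [0.4,-0.4,0.1,-0.0458,0.0851,0,0],
  [0.4,-0.4,0.1,-0.0458,0.0851,0,0],
  [0.4,-0.4,0.1,-0.0458,0.0851,0,0],
])

```text
t: 7.15
position: [0.4983, 0.2011, 0.1806]
ee_rot: [[-0.877, -0.48, 0.04], [-0.48, 0.877, 0.003], [-0.037, -0.017, -0.999]]
contact_force: [0.1, -0.8, -0.9]
gripper_width: 0.0353
grip_force: 30.0
```

```bash
python3 -c "
from h import *; s=state(); print(np.round(s['joint_pos'],1),np.round(s['position'],4)); R=np.array(s['ee_rot']); print(np.round(R,3).tolist(),np.degrees(np.arctan2(R[1,1],R[0,1])))"
```

```text
[ 21.4  22.1 -61.8 110.2  24.3  59.3  67.9] [0.4983 0.2011 0.1806]
[[-0.877, -0.48, 0.04], [-0.48, 0.877, 0.003], [-0.037, -0.017, -0.999]] 118.6648806269941
```

arm_command([
  [0.31,-0.59,0,0,0,-0.044,0],
  [0.31,-0.59,0,0,0,-0.044,0],
  [0.31,-0.59,0,0,0,-0.044,0],
  [0.31,-0.59,0,0,0,-0.044,0],
  [0.31,-0.59,0,0,0,-0.044,0],
  [0.31,-0.59,0,0,0,-0.044,0],
  [0.31,-0.59,0,0,0,-0.044,0],
  [0.31,-0.59,0,0,0,-0.044,0],
  [0.31,-0.59,0,0,0,-0.044,0],
  [0,0,0,0,0,0,0],
])

```text
t: 8.15
position: [0.5692, 0.0663, 0.18]
ee_rot: [[-0.982, -0.183, 0.042], [-0.183, 0.983, -0.011], [-0.04, -0.018, -0.999]]
contact_force: [-1.0, 0.1, -2.7]
gripper_width: 0.0355
grip_force: 30.0
```

```bash
cat > held.py <<'E'
from fit import *
import sys
st=state(); t=np.array(st["position"])*1000; R=np.array(st["ee_rot"])
print("tcp",np.round(t,1),"yaw_y",round(np.degrees(np.arctan2(R[1,1],R[0,1])),2),"z",np.round(R[:,2],3),"j",np.round(st["joint_pos"],0))
s=snapshot("side"); w=cloud(s,c2w(s)); np.savez("hs",w=w,img=s["image"]); cv2.imwrite("pics/hs.png",s["image"])
w2=w*1000
m=(np.hypot(w2[...,0]-t[0],w2[...,1]-t[1])<45)&(w2[...,2]<t[2]-8)&(w2[...,2]>t[2]-80)
P=w2[m]; print(len(P),np.round(np.percentile(P[:,2],[1,5,50,99])-t[2],1))
if sys.argv[1:]==["round"]:
    p,n,e=fit_bottle2(P,t) if 0 else (None,None,None)
    def r(p):
        a=np.array([p[2],p[3],1]); a/=np.linalg.norm(a); d=P-np.array([t[0]+p[0],t[1]+p[1],t[2]-66+p[4]]); h=d@a; q=np.linalg.norm(d-np.outer(h,a),axis=1); return prof(np.c_[q,h])
    f=least_squares(r,np.zeros(5),loss="soft_l1",f_scale=2,diff_step=1e-3,x_scale=[5,5,.05,.05,5]); print("dx dy ax ay dz",np.round(f.x,3),np.sqrt(np.mean(f.fun**2)))
E
python3 held.py round
```

```text
tcp [569.2  66.3 180. ] yaw_y 100.54 z [ 0.042 -0.011 -0.999] j [ 30.  23. -55. 106.  24.  60.  66.]
629 [-70.6 -66.8 -31.5  -9.4]
dx dy ax ay dz [ 3.652 -0.789 -0.064  0.019 -7.111] 1.1779275308115726
```

arm_command([
  [0,0.02,-0.2,0.005,0.017,0,0],
  [0,0.02,-0.2,0.005,0.017,0,0],
  [-0.01,0.02,-0.3,0.005,0.017,0,0],
  [-0.01,0.02,-0.4,0.005,0.017,0,0],
  [0,0,-0.5,0,0,0,0],
  [0,0,-0.5,0,0,0,0],
  [0,0,-0.5,0,0,0,0],
  [0,0,-0.5,0,0,0,0],
  [0,0,-0.4,0,0,0,0],
  [0,0,-0.2,0,0,0,0],
])

```text
t: 9.2
position: [0.5671, 0.0709, 0.0866]
ee_rot: [[-0.982, -0.188, -0.012], [-0.188, 0.982, 0.005], [0.011, 0.008, -1.0]]
contact_force: [0.9, -0.3, -1.8]
gripper_width: 0.0353
grip_force: 30.0
```

arm_command([
  [0,0,-0.08,0,0,0,0],
  [0,0,-0.08,0,0,0,0],
  [0,0,-0.05,0,0,0,0],
  [0,0,0,0,0,0,0],
  [0,0,0,0,0,0,0],
  [0,0,0,0,0,0,0],
  [0,0,0,0,0,0,0],
  [0,0,0,0,0,0,0],
  [0,0,0,0,0,0,0],
  [0,0,0,0,0,0,0],
])

```text
t: 10.2
position: [0.5675, 0.071, 0.0826]
ee_rot: [[-0.982, -0.188, -0.011], [-0.188, 0.982, 0.006], [0.01, 0.007, -1.0]]
contact_force: [-0.2, 0.5, -2.5]
gripper_width: 0.0355
grip_force: 30.0
```

arm_command([
  [0.02,-0.06,-0.06,0,0,0,0],
  [0.02,-0.06,-0.06,0,0,0,0],
  [0,0,-0.06,0,0,0,0],
  [0,0,-0.06,0,0,0,0],
  [0,0,-0.04,0,0,0,0],
  [0,0,0,0,0,0,0],
  [0,0,0,0,0,0,0],
  [0,0,0,0,0,0,0],
  [0,0,0,0,0,0,0],
  [0,0,0,0,0,0,0],
])

```text
t: 11.2
position: [0.5702, 0.0676, 0.0778]
ee_rot: [[-0.982, -0.188, -0.007], [-0.188, 0.982, 0.004], [0.007, 0.006, -1.0]]
contact_force: [-5.2, -5.2, 33.1]
gripper_width: 0.0354
grip_force: 30.1
```

arm_command([
  [0,0,-0.05,0,0,0,0],
  [0,0,-0.05,0,0,0,0],
  [0,0,-0.05,0,0,0,0],
  [0,0,0,0,0,0,0],
  [0,0,0,0,0,0,0],
  [0,0,0,0,0,0,0],
  [0,0,0,0,0,0,0],
  [0,0,0,0,0,0,0],
  [0,0,0,0,0,0,0],
  [0,0,0,0,0,0,0],
])

```text
t: 12.2
position: [0.5717, 0.0679, 0.0747]
ee_rot: [[-0.982, -0.188, -0.005], [-0.188, 0.982, 0.005], [0.004, 0.006, -1.0]]
contact_force: [0.8, -5.5, 35.1]
gripper_width: 0.0351
grip_force: 30.1
```

arm_command([
  [0,0,0.04,0,0,0,0],
  [0,0,0.02,0,0,0,0.65],
  [0,0,0,0,0,0,0.65],
  [0,0,0,0,0,0,0.65],
  [0,0,0.1,0,0,0,0.65],
  [0,0,0.3,0,0,0,0.65],
  [0,0,0.6,0,0,0,0.65],
  [0,0,0.9,0,0,0,1],
  [0,0,0.9,0,0,0,1],
  [-0.5,-0.2,0.9,0,0,0,1],
])

```text
t: 13.2
position: [0.5568, 0.0638, 0.1679]
ee_rot: [[-0.982, -0.189, -0.01], [-0.189, 0.982, 0.007], [0.008, 0.008, -1.0]]
contact_force: [-0.3, -0.4, 1.1]
gripper_width: 0.0815
grip_force: 0.0
```

```bash
cat > chk.py <<'E'
from fit import *
st=state(); print("tcp",np.round(st["position"],4),"j",np.round(st["joint_pos"],0))
c=np.array([545,26.2]); ps=.187; xh=np.array([np.cos(ps),np.sin(ps)]); yh=np.array([-xh[1],xh[0]])
for n in ("top","side"):
    s=snapshot(n); w=cloud(s,c2w(s))*1000; np.savez(n,w=w/1000,img=s["image"]); cv2.imwrite(f"pics/c_{n}.png",s["image"])
    d=w[...,:2]-c; x=d@xh; y=d@yh
    m=(abs(x)<64)&(abs(y)<66)&(w[...,2]>85)&(w[...,2]<110)
    k,lab=cv2.connectedComponents(m.astype(np.uint8))
    for i in range(1,k):
        q=lab==i
        if q.sum()>40: (cc,sz,a)=cv2.minAreaRect(np.c_[x[q],y[q]].astype(np.float32)); print(n,"cap/handle case xy",np.round(cc,1),np.round(sz,1),round(a,1),"ztop",round(np.percentile(w[q][:,2],80),1),q.sum())
E
python3 chk.py
```

```text
tcp [0.5568 0.0638 0.1679] j [ 31.  25. -55. 106.  23.  61.  68.]
side cap/handle case xy [29.6 35.6] [35.1 34.5] 15.9 ztop 104.6 215
```

arm_command([
  [0.09,-0.9,0,0,0,-0.16,1],
  [0.09,-0.9,0,0,0,-0.16,1],
  [0.09,-0.9,0,0,0,-0.16,1],
  [0.09,-0.9,0,0,0,-0.16,1],
  [0.09,-0.9,0,0,0,-0.16,1],
  [0.09,-0.9,0,0,0,-0.16,1],
  [0.09,-0.9,0,0,0,-0.16,1],
  [0.09,-0.9,0,0,0,-0.16,1],
  [0.09,-0.9,0,0,0,-0.16,1],
  [0.09,-0.9,0,0,0,-0.16,1],
])

```text
t: 14.3
position: [0.5787, -0.1629, 0.1662]
ee_rot: [[-0.478, 0.878, 0.002], [0.878, 0.478, 0.012], [0.009, 0.008, -1.0]]
contact_force: [-0.5, 1.2, 0.8]
gripper_width: 0.0938
grip_force: 0.0
```

arm_command([
  [0.09,-0.8,0,0,0,-0.13,1],
  [0.09,-0.8,0,0,0,-0.13,1],
  [0.09,-0.8,0,0,0,-0.13,1],
  [0,-0.8,-0.2,0,0,0,1],
  [0,0,-0.3,0,0,0,1],
  [0,0,-0.3,0,0,0,1],
  [0,0,-0.3,0,0,0,1],
  [0,0,-0.2,0,0,0,1],
  [0,0,0,0,0,0,1],
  [0,0,0,0,0,0,1],
])

```text
t: 15.3
position: [0.5854, -0.2417, 0.1334]
ee_rot: [[-0.197, 0.98, 0.005], [0.98, 0.197, 0.011], [0.01, 0.008, -1.0]]
contact_force: [0.4, 0.1, -0.4]
gripper_width: 0.0941
grip_force: 0.0
```

```bash
cat > look2.py <<'E'
from m import *
import sys
n,x,y=sys.argv[1],float(sys.argv[2]),float(sys.argv[3])
st=state(); s=snapshot("wrist"); T=c2w(s,st); w=cloud(s,T); cv2.imwrite(f"pics/{n}.png",s["image"])
R=np.array(st["ee_rot"]); print("tcp",np.round(np.array(st["position"])*1000,1),"yaw_y",round(np.degrees(np.arctan2(R[1,1],R[0,1])),2),"z",np.round(R[:,2],3),"j",np.round(st["joint_pos"],0))
for z0,z1 in ((.044,.056),(.09,.105)):
    P=w[seg(w,(x,y),.08,z0,z1)]
    if len(P)>20: print(z0,len(P),rect(P))
E
python3 look2.py w2 .585 -.242
```

```text
tcp [ 585.4 -241.7  133.4] yaw_y 11.34 z [ 0.005  0.011 -1.   ] j [ 39.  27. -30. 100.  15.  57.  16.]
0.044 10765 (array([ 588.6, -241.5]), array([ 60.1, 125.6]), 11.9)
0.09 2150 (array([ 588.4, -241.2]), array([13.7, 55.5]), 11.8)
```

arm_command([
  [0.04,0,-0.3,0,0,0.002,1],
  [0.04,0,-0.4,0,0,0.002,1],
  [0,0,-0.5,0,0,0.002,1],
  [0,0,-0.5,0,0,0.002,1],
  [0,0,-0.5,0,0,0,1],
  [0,0,-0.35,0,0,0,1],
  [0,0,-0.15,0,0,0,1],
  [0,0,0,0,0,0,0],
  [0,0,0,0,0,0,0],
  [0,0,0,0,0,0,0],
], newtons=40)

```text
t: 16.35
position: [0.5876, -0.2422, 0.0664]
ee_rot: [[-0.202, 0.979, 0.006], [0.979, 0.202, 0.01], [0.009, 0.008, -1.0]]
contact_force: [-0.3, 0.2, 0.1]
gripper_width: 0.0732
grip_force: 0.0
```

arm_command([
  [0,0,0,0,0,0,0],
  [0,0,0,0,0,0,0],
  [0,0,0,0,0,0,0],
  [0,0,0.1,0,0,0,0],
  [0,0,0.2,0,0,0,0],
  [0,0,0.5,0,0,0,0],
  [0,0,0.8,0,0,0,0],
  [0,0,0.9,0,0,0,0],
  [0,0,0.9,0,0,0,0],
  [0,0,0.9,0,0,0,0],
])

```text
t: 17.35
position: [0.5874, -0.242, 0.1754]
ee_rot: [[-0.202, 0.979, 0.006], [0.979, 0.202, 0.011], [0.009, 0.008, -1.0]]
contact_force: [-0.3, -0.2, 0.1]
gripper_width: 0.0004
grip_force: 0.0
```

```bash
cat > held2.py <<'E'
from m import *
import sys
zt=float(sys.argv[1]) # top of body below tcp (mm)
st=state(); t=np.array(st["position"])*1000; R=np.array(st["ee_rot"])
print("tcp",np.round(t,1),"yaw_y",round(np.degrees(np.arctan2(R[1,1],R[0,1])),2),"z",np.round(R[:,2],3),"F",np.round(st["contact_force"],1),st["gripper_width"])
for n in ("side","wrist"):
    st=state(); s=snapshot(n); w=cloud(s,c2w(s,st)); cv2.imwrite(f"pics/h_{n}.png",s["image"])
    P=w[seg(w,t[:2]/1000,.085,(t[2]+zt-7)/1000,(t[2]+zt+7)/1000)]
    if len(P)>20:
        P=P[abs(P[:,2]-np.median(P[:,2]))<.006]; A=np.c_[P[:,:2]-P[:,:2].mean(0),np.ones(len(P))]; k=np.linalg.lstsq(A,P[:,2],rcond=None)[0]
        print(n,len(P),rect(P),"slope",np.round(k[:2],3),"z",round(k[2]*1000,1))
E
python3 held2.py -16
```

```text
tcp [ 587.4 -242.   175.4] yaw_y 11.66 z [ 0.006  0.011 -1.   ] F [-0.3 -0.2  0.1] 0.00044934273651874485
```

arm_command([
  [0,0,0,0,0,0,1],
  [0,0,0,0,0,0,1],
  [0,0,0,0,0,0,1],
  [0,0,0,0,0,0,1],
  [0,0,0,0,0,0,1],
  [0,0,0,0,0,0,1],
  [0,0,0,0,0,0,1],
  [0,0,0,0,0,0,1],
  [0,0,0,0,0,0,1],
  [0,0,0,0,0,0,1],
])

```text
t: 18.45
position: [0.5873, -0.2421, 0.1734]
ee_rot: [[-0.202, 0.979, 0.005], [0.979, 0.202, 0.011], [0.01, 0.007, -1.0]]
contact_force: [-0.6, 0.2, 0.1]
gripper_width: 0.0774
grip_force: 0.0
```

```bash
python3 look2.py w3 .587 -.242
```

```text
tcp [ 587.3 -242.1  173.4] yaw_y 11.65 z [ 0.005  0.011 -1.   ] j [ 40.  25. -30.  98.  14.  61.  17.]
0.044 8402 (array([ 588.7, -241.8]), array([ 60. , 125.7]), 12.0)
0.09 1619 (array([ 588.6, -241.7]), array([13.8, 56.2]), 12.0)
```

View pics/w3.png

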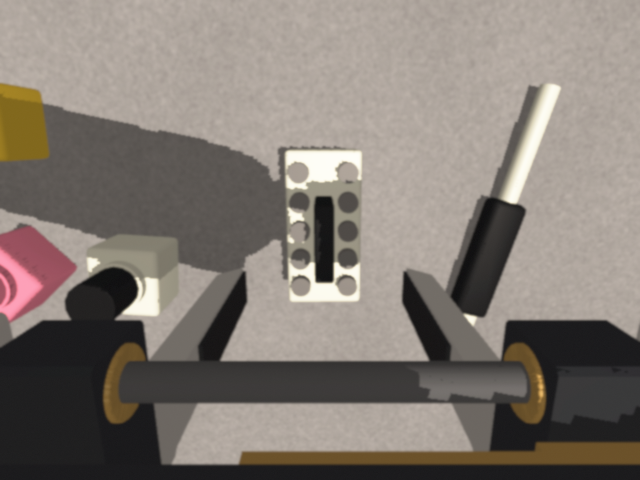

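The carrier is untouched at (323,225); I lifted before the fingers had closed. I'll regrasp with enough closing time.

arm_command([
  [0.04,0,-0.5,0,0,0.004,0.5],
  [0,0,-0.7,0,0,0.004,0.5],
  [0,0,-0.8,0,0,0,0.5],
  [0,0,-0.8,0,0,0,0.5],
  [0,0,-0.7,0,0,0,0.5],
  [0,0,-0.5,0,0,0,0.5],
  [0,0,-0.3,0,0,0,0.5],
  [0,0,0,0,0,0,0],
  [0,0,0,0,0,0,0],
  [0,0,0,0,0,0,0],
], newtons=40)

```text
t: 19.5
position: [0.5888, -0.2422, 0.0667]
ee_rot: [[-0.208, 0.978, 0.006], [0.978, 0.208, 0.01], [0.009, 0.008, -1.0]]
contact_force: [0.7, 0.6, 0.9]
gripper_width: 0.0266
grip_force: 0.0
```

arm_command([
  [0,0,0,0,0,0,0],
  [0,0,0,0,0,0,0],
  [0,0,0,0,0,0,0],
  [0,0,0,0,0,0,0],
  [0,0,0,0,0,0,0],
  [0,0,0,0,0,0,0],
  [0,0,0,0,0,0,0],
  [0,0,0.05,0,0,0,0],
  [0,0,0.05,0,0,0,0],
  [0,0,0.1,0,0,0,0],
])

```text
t: 20.5
position: [0.5879, -0.242, 0.0705]
ee_rot: [[-0.208, 0.978, 0.004], [0.978, 0.208, 0.011], [0.01, 0.007, -1.0]]
contact_force: [-0.1, -1.2, -2.5]
gripper_width: 0.0141
grip_force: 40.0
```

arm_command([
  [0,0,0.5,0,0,0,0],
  [0,0.1,0.8,0,0,0,0],
  [-0.1,0.3,0.9,0,0,0,0],
  [-0.2,0.5,0.9,0,0,0,0],
  [-0.2,0.7,0.7,0,0,0,0],
  [-0.2,0.8,0.5,0,0,0,0],
  [-0.2,0.8,0.1,0,0,0,0],
  [-0.2,0.8,0,0,0,0,0],
  [-0.2,0.8,0,0,0,0,0],
  [-0.2,0.8,0,0,0,0,0],
])

```text
t: 21.5
position: [0.5499, -0.1003, 0.1803]
ee_rot: [[-0.209, 0.978, 0.004], [0.978, 0.209, 0.011], [0.01, 0.007, -1.0]]
contact_force: [0.7, 0.3, -2.4]
gripper_width: 0.0141
grip_force: 40.0
```

arm_command([
  [-0.2,0.8,0,0,0,0,0],
  [-0.2,0.8,0,0,0,0,0],
  [-0.2,0.8,0,0,0,0,0],
  [-0.2,0.8,0,0,0,0,0],
  [-0.2,0.7,0,0,0,0,0],
  [-0.2,0.6,0,0,0,0,0],
  [-0.2,0.4,0,0,0,0,0],
  [0,0,0,0,0,0,0],
  [0,0,0,0,0,0,0],
  [0,0,0,0,0,0,0],
])

```text
t: 22.5
position: [0.516, 0.0196, 0.1808]
ee_rot: [[-0.207, 0.978, 0.005], [0.978, 0.207, 0.011], [0.009, 0.007, -1.0]]
contact_force: [-0.1, -0.1, -3.2]
gripper_width: 0.0136
grip_force: 40.0
```

```bash
python3 held2.py -16; python3 - <<'E'
from fit import *
st=state(); s=snapshot("wrist"); w=cloud(s,c2w(s,st)); np.savez("w4",w=w,img=s["image"]); cv2.imwrite("pics/w4.png",s["image"])
P=w[seg(w,(.54,.03),.13,.06,.07)]*1000; print(len(P))
if len(P)>50:
    f=fit_case(P,np.array([546,27,.19])); print("case wrist",np.round(f.x,3),f.cost)
s=snapshot("side"); w=cloud(s,c2w(s)); P=w[seg(w,(.53,.03),.13,.06,.07)]*1000
f=fit_case(P,np.array([544,26,.195])); print("case side",np.round(f.x,3),len(P),f.cost)
E
```

```text
tcp [516.   19.6 180.8] yaw_y 11.95 z [ 0.005  0.011 -1.   ] F [-0.1 -0.1 -3.2] 0.013575781851046078
side 669 (array([514.6,  19.9]), array([ 60.6, 129. ]), 12.2) slope [0.014 0.008] z 165.6
wrist 8881 (array([515.8,  25.4]), array([ 60.2, 115.6]), 12.1) slope [ 0.006 -0.005] z 162.1
12690
case wrist [5.47396e+02 2.59320e+01 1.83000e-01] 6364.541701450061
case side [5.45985e+02 2.67110e+01 1.91000e-01] 822 10.688570505918083
```

View pics/w4.png

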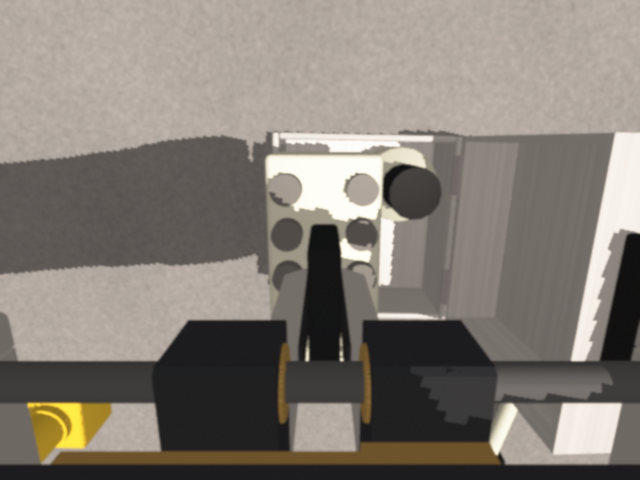

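arm_command([
  [-0.02,0.01,-0.2,0,0,-0.016,0],
  [-0.02,0.01,-0.2,0,0,-0.015,0],
  [0,0,-0.4,0,0,0,0],
  [0,0,-0.4,0,0,0,0],
  [0,0,-0.4,0,0,0,0],
  [0,0,-0.3,0,0,0,0],
  [0,0,-0.1,0,0,0,0],
  [0,0,0,0,0,0,0],
  [0,0,0,0,0,0,0],
  [0,0,0,0,0,0,0],
])

```text
t: 23.7
position: [0.5151, 0.021, 0.1312]
ee_rot: [[-0.184, 0.983, 0.006], [0.983, 0.184, 0.011], [0.009, 0.008, -1.0]]
contact_force: [0.9, -0.4, -2.4]
gripper_width: 0.0138
grip_force: 40.0
```

arm_command([
  [0,-0.02,-0.1,0,0,0,0],
  [0,0,-0.2,0,0,0,0],
  [0,0,-0.2,0,0,0,0],
  [0,0,-0.3,0,0,0,0],
  [0,0,-0.3,0,0,0,0],
  [0,0,-0.3,0,0,0,0],
  [0,0,-0.3,0,0,0,0],
  [0,0,-0.2,0,0,0,0],
  [0,0,-0.1,0,0,0,0],
  [0,0,0,0,0,0,0],
])

```text
t: 24.7
position: [0.5147, 0.0205, 0.0805]
ee_rot: [[-0.184, 0.983, 0.005], [0.983, 0.184, 0.011], [0.01, 0.007, -1.0]]
contact_force: [0.8, 0.2, -2.8]
gripper_width: 0.0136
grip_force: 40.0
```

arm_command([
  [0,0,-0.08,0,0,0,0],
  [0,0,-0.08,0,0,0,0],
  [0,0,-0.08,0,0,0,0],
  [0,0,-0.06,0,0,0,0],
  [0,0,0,0,0,0,0],
  [0,0,0,0,0,0,0],
  [0,0,0,0,0,0,0],
  [0,0,0,0,0,0,0],
  [0,0,0,0,0,0,0],
  [0,0,0,0,0,0,0],
])

```text
t: 25.7
position: [0.5148, 0.0204, 0.0734]
ee_rot: [[-0.184, 0.983, 0.006], [0.983, 0.184, 0.011], [0.01, 0.008, -1.0]]
contact_force: [-0.5, 0.2, -2.5]
gripper_width: 0.0139
grip_force: 40.0
```

arm_command([
  [0,0,-0.05,0,0,0,0],
  [0,0,-0.03,0,0,0,0],
  [0,0,0,0,0,0,0],
  [0,0,0,0,0,0,0.45],
  [0,0,0,0,0,0,0.45],
  [0,0,0,0,0,0,0.45],
  [0,0,0.1,0,0,0,0.45],
  [0,0,0.5,0,0,0,0.45],
  [0,0,0.9,0,0,0,0.45],
  [0,0,0.9,0,0,0,0.45],
])

```text
t: 26.7
position: [0.5147, 0.0207, 0.1328]
ee_rot: [[-0.185, 0.983, 0.005], [0.983, 0.185, 0.011], [0.01, 0.007, -1.0]]
contact_force: [-0.1, 0.2, 0.4]
gripper_width: 0.0425
grip_force: 0.0
```

arm_command([
  [0,-0.3,0.9,0,0,0,0.6],
  [-0.2,-0.8,0.6,0,0,0,0.6],
  [-0.2,-0.9,0.2,0,0,0,0.6],
  [-0.3,-0.9,0,0,0,0,0.6],
  [-0.3,-0.9,0,0,0,0,0.6],
  [-0.3,-0.9,0,0,0,0,0.6],
  [-0.3,-0.9,0,0,0,0,0.6],
  [-0.3,-0.9,0,0,0,0,0.6],
  [-0.3,-0.9,0,0,0,0,0.6],
  [-0.3,-0.9,0,0,0,0,0.6],
])

```text
t: 27.7
position: [0.4521, -0.1878, 0.1749]
ee_rot: [[-0.185, 0.983, 0.006], [0.983, 0.185, 0.01], [0.009, 0.008, -1.0]]
contact_force: [0.3, 0.2, 1.0]
gripper_width: 0.0564
grip_force: 0.0
```

```bash
python3 chk.py
```

```text
tcp [ 0.4521 -0.1878  0.1749] j [ 44.  11. -32. 116.   6.  55.  20.]
top cap/handle case xy [28.5 34.6] [35.6 34.7] 50.6 ztop 104.8 176
top cap/handle case xy [-33.1  -0.3] [14.8 55.3] 0.7 ztop 104.8 151
```

arm_command([
  [-0.12,-0.88,-0.1,0,0,-0.011,0.7],
  [-0.12,-0.88,-0.2,0,0,-0.011,0.7],
  [-0.12,-0.88,-0.3,0,0,-0.011,0.7],
  [-0.12,-0.88,-0.3,0,0,-0.011,0.7],
  [-0.12,-0.88,-0.3,0,0,-0.011,0.7],
  [-0.12,-0.8,-0.2,0,0,-0.011,0.7],
  [0,0,0,0,0,0,0.7],
  [0,0,0,0,0,0,0.7],
  [0,0,0,0,0,0,0.7],
  [0,0,0,0,0,0,0.7],
])

```text
t: 28.8
position: [0.4347, -0.3165, 0.1391]
ee_rot: [[-0.134, 0.991, 0.006], [0.991, 0.134, 0.01], [0.009, 0.008, -1.0]]
contact_force: [0.3, 0.5, -0.5]
gripper_width: 0.0657
grip_force: 0.0
```

```bash
python3 look2.py w5 .434 -.319
```

```text
tcp [ 434.7 -316.5  139.1] yaw_y 7.72 z [ 0.006  0.01  -1.   ] j [ 52.  18. -26. 112.   9.  52.  29.]
0.044 3500 (array([ 409.2, -322.7]), array([109.7,  58.5]), 7.9)
0.09 2680 (array([ 434.5, -318.7]), array([35.4, 35.2]), 82.6)
```

arm_command([
  [0,-0.04,-0.4,0,0,0,0.7],
  [0,-0.04,-0.5,0,0,0,0.7],
  [0,0,-0.6,0,0,0,0.7],
  [0,0,-0.6,0,0,0,0.7],
  [0,0,-0.5,0,0,0,0.7],
  [0,0,-0.2,0,0,0,0.7],
  [0,0,-0.08,0,0,0,0.7],
  [0,0,0,0,0,0,0],
  [0,0,0,0,0,0,0],
  [0,0,0,0,0,0,0],
], newtons=45)

```text
t: 29.85
position: [0.4345, -0.3193, 0.0673]
ee_rot: [[-0.133, 0.991, 0.007], [0.991, 0.133, 0.01], [0.009, 0.008, -1.0]]
contact_force: [0.7, 0.4, 0.6]
gripper_width: 0.0453
grip_force: 0.0
```

arm_command([
  [0,0,0,0,0,0,0],
  [0,0,0,0,0,0,0],
  [0,0,0,0,0,0,0],
  [0,0,0,0,0,0,0],
  [0,0,0,0,0,0,0],
  [0,0,0,0,0,0,0],
  [0,0,0,0,0,0,0],
  [0,0,0.05,0,0,0,0],
  [0,0,0.1,0,0,0,0],
  [0,0,0.2,0,0,0,0],
])

```text
t: 30.85
position: [0.434, -0.3188, 0.0755]
ee_rot: [[-0.133, 0.991, 0.005], [0.991, 0.133, 0.011], [0.01, 0.007, -1.0]]
contact_force: [-0.1, 0.7, -2.2]
gripper_width: 0.0352
grip_force: 44.9
```

arm_command([
  [0,0,0.8,0,0,0,0],
  [0.2,0.4,0.9,0,0,0.12,0],
  [0.32,0.67,0.9,0,0,0.12,0],
  [0.32,0.67,0.9,0,0,0.12,0],
  [0.32,0.67,0.8,0,0,0.12,0],
  [0.32,0.67,0.3,0,0,0.12,0],
  [0.32,0.67,0,0,0,0.12,0],
  [0.32,0.67,0,0,0,0.12,0],
  [0.32,0.67,0,0,0,0.12,0],
  [0.32,0.67,0,0,0,0.12,0],
])

```text
t: 31.85
position: [0.5035, -0.1743, 0.1909]
ee_rot: [[-0.834, 0.552, -0.004], [0.552, 0.834, 0.011], [0.009, 0.007, -1.0]]
contact_force: [0.3, -0.2, -1.6]
gripper_width: 0.0353
grip_force: 44.9
```

arm_command([
  [0.33,0.7,0,0,0,0.12,0],
  [0.33,0.7,0,0,0,0.12,0],
  [0.33,0.7,0,0,0,0.12,0],
  [0.33,0.7,0,0,0,0.12,0],
  [0.33,0.7,0,0,0,0.12,0],
  [0.33,0.7,0,0,0,0.12,0],
  [0.33,0.7,0,0,0,0.12,0],
  [0.33,0.7,0,0,0,0.12,0],
  [0.32,0.6,0,0,0,0.024,0],
  [0,0,0,0,0,0,0],
])

```text
t: 32.85
position: [0.5778, -0.0177, 0.1909]
ee_rot: [[-0.983, -0.186, -0.01], [-0.186, 0.983, 0.007], [0.009, 0.009, -1.0]]
contact_force: [-0.2, 0.5, -1.4]
gripper_width: 0.0354
grip_force: 44.9
```

```bash
python3 held2.py -14; python3 -c "
from h import *
print(state()['joint_pos'])"
```

```text
tcp [577.8 -17.7 190.9] yaw_y 100.72 z [-0.01   0.007 -1.   ] F [-0.2  0.5 -1.4] 0.03539100580293215
side 385 (array([602.2, -12.9]), array([111.7,  60.2]), 11.5) slope [0.002 0.016] z 176.0
wrist 3642 (array([562.5, -22. ]), array([27.4, 57.6]), 11.1) slope [0.043 0.005] z 173.0
[ 35.18434422  23.67265041 -49.92125444 102.84399775  19.60359504
  63.37245324  79.04590216]
```

arm_command([
  [0.095,0.235,0,0,0,-0.005,0],
  [0.095,0.235,0,0,0,-0.005,0],
  [0.095,0.235,0,0,0,0,0],
  [0,0,-0.3,0,0,0,0],
  [0,0,-0.5,0,0,0,0],
  [0,0,-0.5,0,0,0,0],
  [0,0,-0.4,0,0,0,0],
  [0,0,-0.3,0,0,0,0],
  [0,0,0,0,0,0,0],
  [0,0,0,0,0,0,0],
])

```text
t: 33.95
position: [0.5845, -0.0024, 0.1406]
ee_rot: [[-0.984, -0.175, -0.011], [-0.175, 0.985, 0.006], [0.01, 0.008, -1.0]]
contact_force: [-0.2, -0.4, -1.7]
gripper_width: 0.0354
grip_force: 44.9
```

arm_command([
  [0,0.02,-0.1,0,0,0,0],
  [0,0,-0.2,0,0,0,0],
  [0,0,-0.3,0,0,0,0],
  [0,0,-0.35,0,0,0,0],
  [0,0,-0.35,0,0,0,0],
  [0,0,-0.35,0,0,0,0],
  [0,0,-0.35,0,0,0,0],
  [0,0,-0.2,0,0,0,0],
  [0,0,-0.1,0,0,0,0],
  [0,0,0,0,0,0,0],
])

```text
t: 34.95
position: [0.5843, -0.0019, 0.0828]
ee_rot: [[-0.984, -0.175, -0.011], [-0.175, 0.985, 0.006], [0.01, 0.008, -1.0]]
contact_force: [-0.6, 1.0, -1.9]
gripper_width: 0.0356
grip_force: 44.9
```

arm_command([
  [0,0,-0.08,0,0,0,0],
  [0,0,-0.08,0,0,0,0],
  [0,0,-0.06,0,0,0,0],
  [0,0,-0.04,0,0,0,0],
  [0,0,0,0,0,0,0],
  [0,0,0,0,0,0,0],
  [0,0,0,0,0,0,0],
  [0,0,0,0,0,0,0],
  [0,0,0,0,0,0,0],
  [0,0,0,0,0,0,0],
])

```text
t: 35.95
position: [0.5845, -0.0019, 0.0766]
ee_rot: [[-0.985, -0.175, -0.011], [-0.175, 0.985, 0.006], [0.009, 0.007, -1.0]]
contact_force: [0.8, -0.3, -2.5]
gripper_width: 0.0354
grip_force: 44.9
```

Lower about 4 mm more, release, then lift.

arm_command([
  [0,0,-0.06,0,0,0,0],
  [0,0,-0.06,0,0,0,0],
  [0,0,-0.05,0,0,0,0],
  [0,0,0,0,0,0,0],
  [0,0,0,0,0,0,0.62],
  [0,0,0,0,0,0,0.62],
  [0,0,0,0,0,0,0.62],
  [0,0,0,0,0,0,0.62],
  [0,0,0.1,0,0,0,0.62],
  [0,0,0.3,0,0,0,0.62],
])

```text
t: 36.95
position: [0.5841, -0.0019, 0.0822]
ee_rot: [[-0.984, -0.175, -0.012], [-0.175, 0.985, 0.006], [0.01, 0.008, -1.0]]
contact_force: [0.9, -0.2, 0.5]
gripper_width: 0.0581
grip_force: 0.0
```

arm_command([
  [0,0,0.7,0,0,0,0.62],
  [0,0,0.9,0,0,0,0.62],
  [-0.5,-0.2,0.9,0,0,0,0],
  [-0.9,-0.2,0.9,0,0,0,0],
  [-0.9,-0.2,0.9,0,0,0,0],
  [-0.9,-0.2,0.9,0,0,0,0],
  [-0.9,-0.2,0,0,0,0,0],
  [-0.9,-0.2,0,0,0,0,0],
  [-0.9,-0.2,0,0,0,0,0],
  [0,0,0,0,0,0,0],
])

```text
t: 37.95
position: [0.4349, -0.0375, 0.2134]
ee_rot: [[-0.985, -0.174, -0.011], [-0.174, 0.985, 0.003], [0.01, 0.005, -1.0]]
contact_force: [0.2, 0.2, -0.3]
gripper_width: 0.0011
grip_force: 0.0
```

```bash
python3 chk.py
```

```text
tcp [ 0.4349 -0.0375  0.2134] j [ 50.   6. -55. 118.   6.  60.  92.]
top cap/handle case xy [28.1 35.1] [34.4 34.3] 67.5 ztop 105.5 175
side cap/handle case xy [30.5 34.8] [36.5 34. ] 14.5 ztop 104.7 210
side cap/handle case xy [-31.9  -0.6] [57.9 15.8] 88.3 ztop 104.4 206
side cap/handle case xy [ 30.8 -36.8] [35.4 34.1] 56.9 ztop 104.6 230
```

View pics/c_side.png

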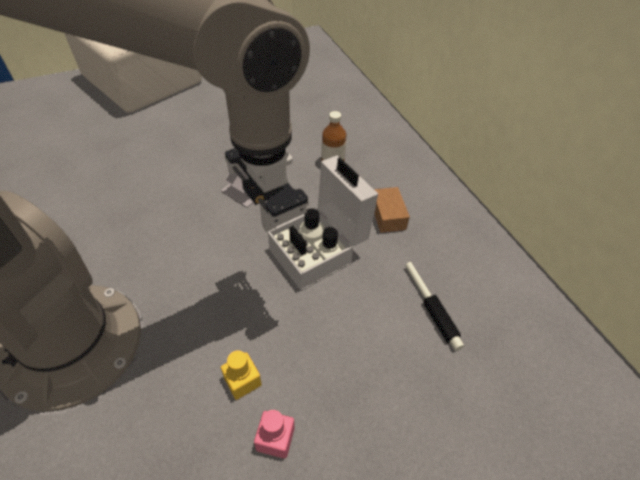

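The side view shows all three inside the case (caps at (312,217) and (330,236), handle at (298,240)), with the lid open and the bystanders in place. Next I bring the closed fingers behind the tab.

arm_command([
  [0.8,0.3,0.7,0,0,0,0],
  [0.9,0.34,0.7,0,0,0,0],
  [0.9,0.34,0.7,0,0,0,0],
  [0.9,0.34,0.4,0,0,0,0],
  [0.9,0.34,0,0,0,0,0],
  [0.9,0.34,0,0,0,0,0],
  [0.9,0.34,0,0,0,0,0],
  [0.9,0.34,0,0,0,0,0],
  [0.9,0.34,0,0,0,0,0],
  [0.86,0.36,0,0,0,0,0],
])

```text
t: 39.05
position: [0.6601, 0.0485, 0.2748]
ee_rot: [[-0.985, -0.175, -0.011], [-0.175, 0.985, 0.007], [0.01, 0.008, -1.0]]
contact_force: [-0.3, -1.1, 0.3]
gripper_width: 0.0008
grip_force: 0.0
```

```bash
python3 - <<'E'
from m import *
ps=.187; xh=np.array([np.cos(ps),np.sin(ps)])
st=state(); t=np.array(st["position"])*1000; print(np.round(t,1),np.round(st["joint_pos"],0),np.round(np.array(st["ee_rot"])[:,2],3))
c=np.array([547.3,26.3])
def path(u,ph): return np.array([71-u*np.cos(ph)+20*np.sin(ph)+8,66+u*np.sin(ph)+20*np.cos(ph)])
print("start delta",np.round(np.r_[c+112*xh,227]-t,1))
q=np.array([path(162,p) for p in np.linspace(1.62,0,21)]); q[0]=[112,227]
d=np.diff(q,axis=0)/25; print(np.round(np.c_[d[:,0]*xh[0],d[:,0]*xh[1],d[:,1]],2).tolist())
for n in ("top","side"):
    w=np.load(n+".npz")["w"]; P=w[seg(w,(.65,.05),.1,.222,.26)]*1000
    if len(P)>5:
        dd=P[:,:2]-[545,26.2]; print(n,len(P),"tab case x",np.round(np.percentile(dd@xh,[3,50,97]),1),"y",np.round(np.percentile(dd@[-xh[1],xh[0]],[3,97]),1),np.round(np.percentile(P[:,2],97),1))
E
```

```text
[660.1  48.5 274.8] [ 26.  29. -52.  86.  22.  77.  73.] [-0.011  0.007 -1.   ]
start delta [ -2.7  -1.4 -47.8]
[[-0.71, -0.14, 0.06], [-0.52, -0.1, 0.03], [-0.52, -0.1, -0.02], [-0.52, -0.1, -0.06], [-0.51, -0.1, -0.1], [-0.5, -0.09, -0.14], [-0.49, -0.09, -0.18], [-0.47, -0.09, -0.22], [-0.45, -0.09, -0.26], [-0.43, -0.08, -0.3], [-0.4, -0.08, -0.33], [-0.38, -0.07, -0.36], [-0.35, -0.07, -0.39], [-0.31, -0.06, -0.42], [-0.28, -0.05, -0.45], [-0.24, -0.05, -0.47], [-0.21, -0.04, -0.49], [-0.17, -0.03, -0.5], [-0.13, -0.02, -0.51], [-0.08, -0.02, -0.52]]
top 171 tab case x [90.3 93.  99.4] y [-32.5  31.8] 243.5
side 233 tab case x [91.3 93.4 99.6] y [-34.2  33.4] 241.3
```

arm_command([
  [0,0,-0.4,0,0,0,0],
  [0,0,-0.5,0,0,0,0],
  [0,0,-0.5,0,0,0,0],
  [0,0,-0.4,0,0,0,0],
  [0,0,-0.1,0,0,0,0],
  [-0.3,-0.06,0,0,0,0,0],
  [-0.5,-0.1,0.06,0,0,0,0],
  [-0.52,-0.1,0.03,0,0,0,0],
  [-0.52,-0.1,-0.02,0,0,0,0],
  [-0.52,-0.1,-0.06,0,0,0,0],
])

```text
t: 40.05
position: [0.5983, 0.0359, 0.2284]
ee_rot: [[-0.985, -0.175, -0.009], [-0.175, 0.985, 0.005], [0.008, 0.007, -1.0]]
contact_force: [1.8, 0.5, -0.5]
gripper_width: 0.0003
grip_force: 1.0
```

arm_command([
  [-0.51,-0.1,-0.1,0,0,0,0],
  [-0.5,-0.09,-0.14,0,0,0,0],
  [-0.49,-0.09,-0.18,0,0,0,0],
  [-0.47,-0.09,-0.22,0,0,0,0],
  [-0.45,-0.09,-0.26,0,0,0,0],
  [-0.43,-0.08,-0.3,0,0,0,0],
  [-0.4,-0.08,-0.33,0,0,0,0],
  [-0.38,-0.07,-0.36,0,0,0,0],
  [-0.35,-0.07,-0.39,0,0,0,0],
  [-0.31,-0.06,-0.42,0,0,0,0],
])

```text
t: 41.05
position: [0.4913, 0.0153, 0.1594]
ee_rot: [[-0.985, -0.175, -0.011], [-0.175, 0.985, 0.005], [0.01, 0.007, -1.0]]
contact_force: [0.5, -0.3, 0.5]
gripper_width: 0.0004
grip_force: 0.5
```

```bash
python3 - <<'E'
from m import *
ps=.187; xh=np.array([np.cos(ps),np.sin(ps)]); c=np.array([547.3,26.3])
st=state(); t=np.array(st["position"])*1000; d=t[:2]-c; print(np.round([d@xh,d@[-xh[1],xh[0]],t[2]],1), np.round(st["joint_pos"],0))
p=.486; print(71-162*np.cos(p)+20*np.sin(p)+8,66+162*np.sin(p)+20*np.cos(p))
s=snapshot("side"); cv2.imwrite("pics/lid.png",s["image"][120:300,200:440].repeat(3,0).repeat(3,1))
E
```

```text
[-57.1  -0.3 159.4] [ 38.  18. -55. 115.  17.  56.  75.]
-54.89988833235012 159.35319975546724
```

View pics/lid.png

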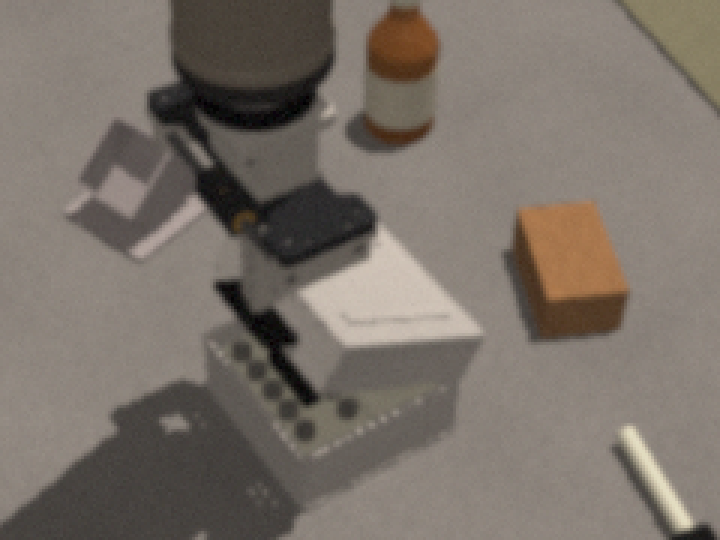

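The lid follows as planned, with the fingers on its tab at (250,300) in the crop. I continue down.

arm_command([
  [-0.24,-0.04,-0.45,0,0,0,0],
  [-0.22,-0.04,-0.47,0,0,0,0],
  [-0.2,-0.04,-0.49,0,0,0,0],
  [-0.16,-0.03,-0.5,0,0,0,0],
  [-0.13,-0.02,-0.5,0,0,0,0],
  [-0.05,-0.01,-0.3,0,0,0,0],
  [0,0,-0.15,0,0,0,0],
  [0,0,-0.08,0,0,0,0],
  [0,0,0,0,0,0,0],
  [0,0,0,0,0,0,0],
])

```text
t: 42.1
position: [0.4676, 0.0112, 0.0868]
ee_rot: [[-0.985, -0.175, -0.01], [-0.175, 0.985, 0.006], [0.009, 0.007, -1.0]]
contact_force: [0.1, 0.2, 0.6]
gripper_width: 0.0003
grip_force: 0.0
```

arm_command([
  [0,0,-0.06,0,0,0,0],
  [0,0,-0.06,0,0,0,0],
  [0,0,-0.04,0,0,0,0],
  [0,0,0,0,0,0,0],
  [0,0,0,0,0,0,0],
  [0,0,0,0,0,0,0],
  [0,0,0,0,0,0,0],
  [0,0,0,0,0,0,0],
  [0,0,0,0,0,0,0],
  [0,0,0,0,0,0,0],
])

```text
t: 43.1
position: [0.4678, 0.0111, 0.0853]
ee_rot: [[-0.985, -0.175, -0.009], [-0.175, 0.985, 0.003], [0.009, 0.004, -1.0]]
contact_force: [-24.5, -3.7, 76.1]
gripper_width: 0.0008
grip_force: 43.3
```

Firm stop, so the lid is on the rim. Back off and check.

arm_command([
  [0,0,0.1,0,0,0,0],
  [0,0,0.2,0,0,0,0],
  [0,0,0.4,0,0,0,0],
  [-0.1,0,0.8,0,0,0,0],
  [-0.1,0,0.9,0,0,0,0],
  [-0.2,0.3,0.9,0,0,0,0],
  [-0.2,0.5,0.9,0,0,0,0],
  [-0.2,0.8,0.6,0,0,0,0],
  [-0.2,0.9,0,0,0,0,0],
  [0,0.9,0,0,0,0,0],
])

```text
t: 44.1
position: [0.4418, 0.0974, 0.2034]
ee_rot: [[-0.985, -0.175, -0.009], [-0.175, 0.985, 0.005], [0.008, 0.006, -1.0]]
contact_force: [0.1, -0.6, 0.3]
gripper_width: 0.0002
grip_force: 0.0
```

```bash
python3 - <<'E'
from m import *
ps=.187; xh=np.array([np.cos(ps),np.sin(ps)])
for n in ("side","top"):
    s=snapshot(n); w=cloud(s,c2w(s))*1000; d=w[...,:2]-[545,26.2]; x=d@xh; y=d@[-xh[1],xh[0]]
    m=(abs(x)<68)&(abs(y)<70)&(w[...,2]>90)&(w[...,2]<130); P=np.c_[x[m],y[m],w[m][:,2]]
    if len(P)>50: print(n,len(P),"z=a+bx+cy",np.round(np.linalg.lstsq(np.c_[np.ones(len(P)),P[:,:2]],P[:,2],rcond=None)[0],4))
    for k in ("amber_bottle","kit_carton","pipette"): print(k,[np.round(r["uv"]).tolist() for r in find_in(k,s)[:1]])
E
```

```text
side 2839 z=a+bx+cy [1.111464e+02 7.000000e-04 1.500000e-03]
amber_bottle [[333.0, 146.0]]
kit_carton [[388.0, 208.0]]
pipette [[440.0, 314.0]]
top 1963 z=a+bx+cy [ 1.09985e+02 -2.60000e-03 -4.90000e-03]
amber_bottle [[185.0, 167.0]]
kit_carton [[291.0, 148.0]]
pipette [[402.0, 168.0]]
```

The lid is flat at 110 mm with slope under 0.003, and the bystanders have not moved. The arm is clear, so I hand in the job.

```bash
python3 -c "
from cell import close_job; print(close_job())"
```

```text
the job is handed in; nothing more can be done
None
```

I packed all three items upright in the case, closed the lid flat on the rim, left the bystanders where they were, and handed the job in at about 44 s of the 72 s limit; no verdict came back.

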